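# Seat the wear pad in the die block and lock it with the keeper

### The arm

A 6-joint arm with a two-finger parallel gripper is mounted at the origin on the work surface. World frame = base frame: x ahead of the robot, y to its left, z up, the work surface at z = 0. Lengths are in m, angles in rad, forces in N, time in s.
With the tool pointing down it reaches from about 0.375 to 0.9 m from the base axis. Payload 3.1 kg.
Tool frame: the origin (TCP) lies between the finger pads; the fingertips stand robot.tip_extent ahead of it and the grasp point (between the pads) lies 3 mm ahead of it (robot.tip_extent is the distance from the TCP to the fingertips, in m); z points along the fingers, x is the direction in which the jaws open and shut, and the axes are right-handed (so a half turn about z gives the same grasp; the last joint's range is limited). The gripper opens to 87 mm and grips with 3 to 60 N. Pads are 19 mm wide; open, the fingers measure 117 mm over their backs; the gripper's body (75 mm by 190 mm) begins 51 mm behind the grasp point.
Start: joints at [-1.389, 0.527, 1.433, -0, 1.181, -0.178], TCP at [0.22, -0.585, 0.245] pointing down, gripper open.
Joint ranges: [-3.08, 3.08], [-0.75, 2.2], [0.22, 2.44], [-1.43, 4.57], [0, 2.65], [-2.85, 2.85]. Speed limits (rad/s): [2.79, 2.79, 3.14, 3.14, 3.14, 3.14].

### API

Orientations are given as a unit quaternion [x, y, z, w].
In Python, from rig import robot, cams gives the robot as it stands.
- The arm moves only by the tool carry_out, never from a script. Its argument "steps" is a list of rows, each a list of 3 entries, a list of its own where there are three numbers: the shift along the world's x, y, z in cm, then the turn about the world's z in degrees, then the closure, from 0 (fully open) to 1 (shut). In form: [[[dx, dy, dz], spin, fingers], ...]. A call has 1 to 10 rows; each row shifts and turns the pose as measured when the row begins; what a row does not reach is not made up. A row lasts 1/10 s, in which the tool goes at most 50 mm and 8.59 degrees, less where a joint would pass 70% of its speed; a pose out of reach is approached as far as the arm can. A call with a gripper value outside its range is refused whole. The fingers move at their own pace and stop on an object; "squeeze" is the grip in N (left out, the last holds). Time passes only in rows, so rows that do not move let the fingers close. It gives the time, the measured TCP pose, the force and the opening at its end, in the units of the state.
- robot.get_obs(): the state, without advancing time (a new reading comes with each control period).
- cams.camera(name): name is "scene" or "top"; returns a dict with "pixels" (420x560x3 uint8, red, green, blue), "fx", "fy", "cx", "cy" (pixels), "eye" and "rotation" of the camera in the world. Camera axes: x right, y up, looking along -z (the intrinsics and any distortion apply to the point x, -y, -z); pixel columns grow to the right and rows downward; lengths in m; the calibration is good to about 2 mm. A picture is of the moment at which its call begins. There is no depth.
- robot.hand_in(): hands the job in, once; it reports no verdict.
The state is a dict: "time": time; "q": joint angles; "joint_velocities": joint speeds; "joint_torque": joint torques, N m; "position": TCP position; "tool_rot": TCP orientation; "ft_force": force on the tool from outside, world axes, zero at the start; "moment": the same for the moment, N m; "grip_width": finger opening in m.
Only numpy, scipy, OpenCV 4.12 (cv2) and the standard library are available. Lean on these libraries where they do the work, as an engineer would, in place of code of your own. Each camera call takes 0.05 s, during which the arm holds its last target. There are 200 camera calls.

### The job

Make up the hammer's die block: with your fingertips push the loose bronze pad across the top of the steel block until it drops into the round recess and lies flat in it, never lifting it off the block; then push the red keeper by its black pin round to its stop, so that it lies over the pad. Leave the punch, the tin and the hammer where they are.

Things in the scene. Friction and masses are not known exactly. Their poses are not given: they have to be found in the camera images.
- block: Flat rectangular steel die block fixed on the bench, 170 (its x) x 280 (its y) x 30 mm high; origin at the centre of its underside, z up. Its top face is 30 mm above the bench. It carries one round recess and the red keeper.
- recess (a point): Centre of the floor of the round, dark-floored recess in the block's top: at x 0, y -40 mm in the block's frame, 8 mm below the top face; the recess is 53 mm across with a 1 mm chamfer at its mouth. Axes as the block's.
- pad: Loose bronze (yellow) disc, 50 mm across, 10 mm thick, about 0.16 kg, lying flat on the block's top on the +y side of the recess; origin at the centre of its underside, z up. Fully home it lies flat on the recess floor with its top 2 mm above the block's top face.
- keeper (a joint): Red swing keeper on an upright pivot on the block, a flat bar 16 mm wide, 6 mm thick, 90 mm long from pivot to free end, its underside 4 mm and its top 10 mm above the block's top face. Joint value in rad: 0 = open (bar points along the block's -y), growing clockwise seen from above to the stop at 1.571 = closed (bar points along the block's -x, straight over the recess). Starts between 0 and 0.5; stiff by friction (about 1.5 N at the pin), stays where it is left.
- keeper_pivot (a point): Keeper's pivot axis at the level of the block's top face, x 55, y -40 mm in the block's frame.
- keeper_pin (a point): Centre of the top of the black upright pin on the keeper, 80 mm from the pivot along the bar; pin 12 mm across, standing from 10 to 45 mm above the block's top face.
- punch: Bystander: dark steel punch standing upright on the bench beyond the block (its +x side), 26 mm across, 78 mm high; origin at the centre of its foot.
- tin: Bystander: green tin standing on the bench beyond the block (its +x side), 60 mm across, 60 mm high; origin at the centre of its underside.
- hammer: Bystander: hammer lying on the bench beyond the block's +y end, 260 mm long; origin near its middle, x along the handle towards the head.
Not all that is in view belongs to the job. Of the things like the pad, leave any that is blue, purple or white; of the rest the larger one is meant.

How it is judged:
By the outcome, as a careful person would: the job done as asked, in the order asked, and still so for the second after the job is handed in, with the robot touching nothing.
It also fails if it takes over 54 s, if anything falls off the work surface, if the arm or the gripper's body presses on something with over 40 N, if the wrist force passes 120 N, or if a joint passes its speed limit or range.

## Working session

There is one attempt and no reset: what is moved stays moved. The work goes in short steps, Python scripts to look and compute and a tool call to move; the robot and the scene stay as the last step left them, time stands still between calls to the robot, and variables do not carry over. Pictures are saved under pics/ and viewed, about 8 in all and at most 12, crops included, and the job is handed in when it is done.

Besides the shell and the picture viewer there is one more tool, called after ">>>" by a JSON object that holds its "op" and its "data". carry_out: Moves the arm, as the interface text tells. Its arguments: {"type":"object","properties":{"steps":{"type":"array"},"squeeze":{"type":"number"}},"required":["steps"]}

```bash
mkdir -p pics; ls; python3 - <<'E'
from rig import robot,cams
import cv2,numpy as np
o=robot.get_obs();print({k:np.round(v,3) for k,v in o.items()},robot.tip_extent)
for n in("scene","top"):
    c=cams.camera(n);cv2.imwrite(f"pics/{n}0.png",c["pixels"][:,:,::-1]);np.save(f"{n}0.npy",c,allow_pickle=True)
    print(n,{k:np.round(v,4) for k,v in c.items() if k!="pixels"})
E
```

```text
pics
{'time': np.float64(0.0), 'q': array([-1.389,  0.528,  1.434,  0.   ,  1.181, -0.179]), 'joint_velocities': array([-0.   , -0.   , -0.   , -0.001,  0.   , -0.   ]), 'joint_torque': array([ -0.   , -44.004, -17.659,   0.063,   0.058,  -0.   ]), 'position': array([ 0.22 , -0.584,  0.244]), 'tool_rot': array([ 0.822, -0.569, -0.001, -0.001]), 'ft_force': array([ 0.71 , -0.863, -0.334]), 'moment': array([ 0.001, -0.066,  0.032]), 'grip_width': np.float64(0.087)} 0.022
scene {'fx': np.float64(475.2995), 'fy': np.float64(475.2995), 'cx': np.float64(281.4377), 'cy': np.float64(202.2244), 'eye': array([ 1.2744, -0.0558,  0.615 ]), 'rotation': array([0.3227, 0.2578, 0.5668, 0.7129])}
top {'fx': np.float64(519.8313), 'fy': np.float64(519.8313), 'cx': np.float64(279.4459), 'cy': np.float64(206.4478), 'eye': array([0.4644, 0.1045, 0.9522]), 'rotation': array([-0.0719,  0.078 ,  0.7388, -0.6656])}
```

View pics/scene0.png

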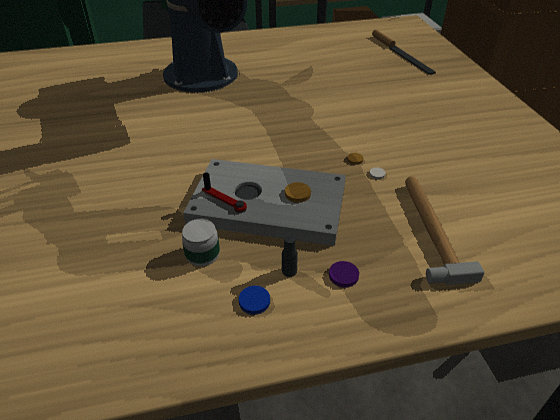

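View pics/top0.png

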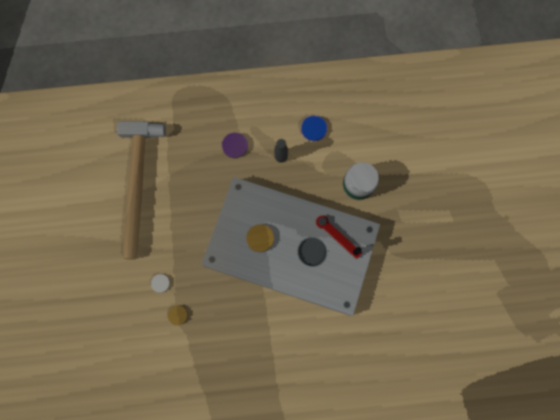

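The scene view shows bronze candidates at (298,191) on the block and a smaller one at (355,158) on the bench (top view: (260,238) and (178,315)). The disc on the block is the larger and fits the description. The blue, purple and white discs stay put. I'll confirm this in one enlarged crop and measure from it.

```bash
cat > h.py <<'E'
import numpy as np,cv2
from scipy.spatial.transform import Rotation as R
def ray(c,px):
    u,v=px;d=R.from_quat(c["rotation"]).apply([(u-c["cx"])/c["fx"],-(v-c["cy"])/c["fy"],-1]);return np.array(c["eye"]),d/np.linalg.norm(d)
def tri(c1,p1,c2,p2):
    A=np.zeros((3,3));b=np.zeros(3);rs=[ray(c1,p1),ray(c2,p2)]
    for e,d in rs: P=np.eye(3)-np.outer(d,d);A+=P;b+=P@e
    x=np.linalg.solve(A,b);return x,[float(np.linalg.norm((np.eye(3)-np.outer(d,d))@(x-e))) for e,d in rs]
def onz(c,p,z):
    e,d=ray(c,p);return e+d*(z-e[2])/d[2]
def proj(c,X):
    p=R.from_quat(c["rotation"]).inv().apply(np.array(X)-c["eye"]);return np.array([c["cx"]-c["fx"]*p[0]/p[2],c["cy"]+c["fy"]*p[1]/p[2]])
def bronze(c,roi):
    x0,y0,x1,y1=roi;h=cv2.cvtColor(c["pixels"],cv2.COLOR_RGB2HSV)
    m=np.zeros(h.shape[:2],np.uint8);m[y0:y1,x0:x1]=cv2.inRange(h,(10,120,60),(30,255,255))[y0:y1,x0:x1]
    n,l,s,ce=cv2.connectedComponentsWithStats(m);i=1+np.argmax(s[1:,4]);return ce[i],s[i]
E
python3 - <<'E'
from h import *
s=np.load("scene0.npy",allow_pickle=True).item();t=np.load("top0.npy",allow_pickle=True).item()
a=cv2.resize(t["pixels"][165:325,190:390],None,fx=4,fy=4,interpolation=cv2.INTER_CUBIC)
b=cv2.resize(s["pixels"][150:250,170:360],None,fx=4.2,fy=4.2,interpolation=cv2.INTER_CUBIC)[:, :800]
cv2.imwrite("pics/t1.png",a[:600,:,::-1]);cv2.imwrite("pics/s1.png",b[:,:,::-1])
ps,ss=bronze(s,(270,170,330,210));pt,st=bronze(t,(235,215,285,260));print(ps,ss,pt,st)
print(tri(s,ps,t,pt))
print(onz(s,ps,.04),onz(t,pt,.04))
E
```

```text
[297.74358974 190.32478632] [285 182  26  17 351] [259.89445438 237.60822898] [247 225  27  26 559]
(array([0.60798998, 0.12750426, 0.04011834]), [0.000835187855894694, 0.0008351878558947415])
[0.60797957 0.12837116 0.04      ] [0.60781799 0.1266925  0.04      ]
```

View pics/t1.png

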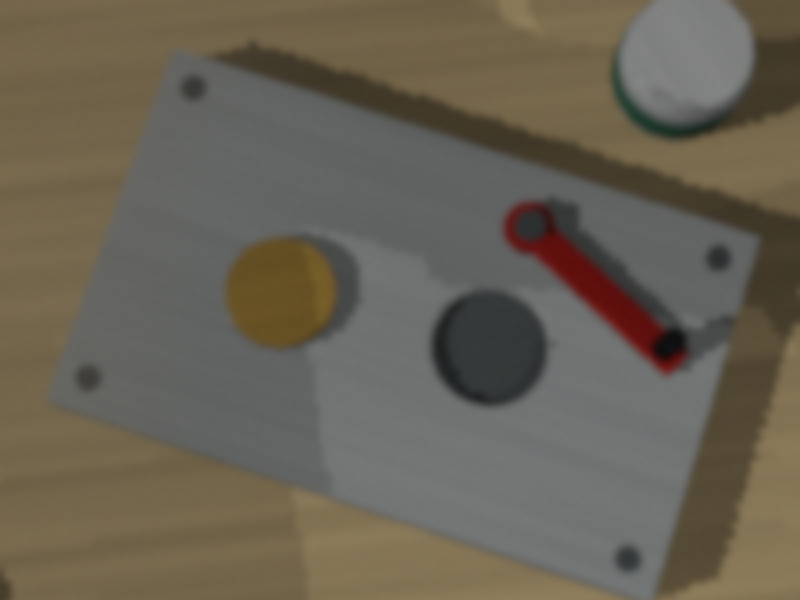

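View pics/s1.png

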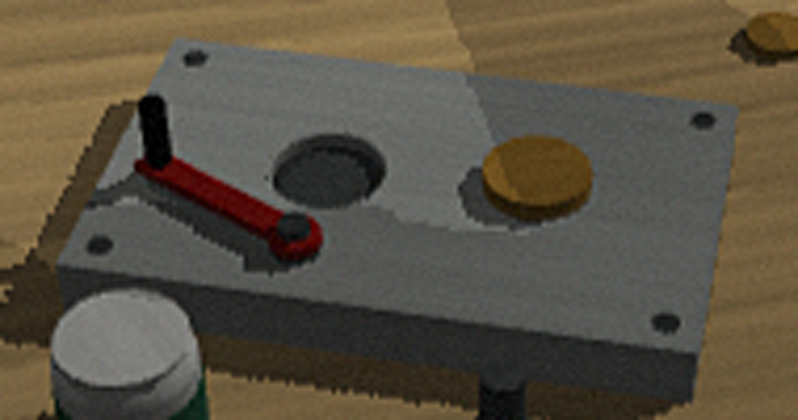

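The crops show the larger bronze disc lying on the block (top crop (281,292)). They also show the round dark recess (490,347), the red keeper's pivot (531,224) and the black pin (668,342). The block corners are clear in both views. The punch and tin stand off the +x edge.

```bash
cat > m.py <<'E'
from h import *
s=np.load("scene0.npy",allow_pickle=True).item();t=np.load("top0.npy",allow_pickle=True).item()
T=lambda x,y:((x+.5)/4-.5+190,(y+.5)/4-.5+165)
S=lambda x,y:((x+.5)/4.2-.5+170,(y+.5)/4.2-.5+150)
pts={"c+-":(T(762,238),S(60,265)),"c++":(T(175,52),S(694,352)),"c-+":(T(48,403),S(738,107)),"c--":(T(655,602),S(180,40)),
"recess":(T(490,347),S(330,171)),"pivot":(T(531,224),S(296,228)),"pintop":(T(668,342),S(152,100)),"pad":((259.9,237.6),(297.7,190.0))}
P={}
for k,(a,b) in pts.items():
    P[k],r=tri(t,a,s,b);print(k,P[k].round(4),"res",round(r[0],4))
loc={"c+-":(.085,-.14),"c++":(.085,.14),"c-+":(-.085,.14),"c--":(-.085,-.14),"recess":(0,-.04)}
L=np.array([loc[k] for k in loc]);W=np.array([P[k][:2] for k in loc])
lc,wc=L.mean(0),W.mean(0);H=(L-lc).T@(W-wc);th=np.arctan2(H[0,1]-H[1,0],H[0,0]+H[1,1])
Rm=np.array([[np.cos(th),-np.sin(th)],[np.sin(th),np.cos(th)]]);o=wc-Rm@lc
print("th",np.degrees(th),"o",o,"fit err mm",((L@Rm.T+o-W)*1e3).round(1).tolist())
w=lambda *l:Rm@np.array(l)+o
b=lambda p:Rm.T@(p[:2]-o)
if __name__=="__main__":
    for k in("pad","pivot","pintop","recess"):print(k,"block mm",(b(P[k])*1e3).round(1))
    print("recess W",w(0,-.04),"pivot W",w(.055,-.04))
    d=b(P["pintop"])-np.array([.055,-.04]);print("keeper ang",np.arctan2(-d[0],-d[1]),np.linalg.norm(d))
    print("tin",b(onz(t,(361,180),.06)),"punch",b(onz(t,(281,146),.078)))
E
python3 m.py
```

```text
c+- [ 0.6113 -0.0885  0.0308] res 0.0021
c++ [0.7251 0.1648 0.0308] res 0.0001
c-+ [0.571  0.2354 0.0293] res 0.0009
c-- [ 0.4576 -0.0188  0.0306] res 0.0026
recess [0.5752 0.0377 0.0305] res 0.0009
pivot [0.6261 0.0144 0.0442] res 0.0011
pintop [ 0.5637 -0.0359  0.0758] res 0.0008
pad [0.6079 0.1275 0.0408] res 0.0008
th -24.224832841299133 o [0.59131399 0.07342423] fit err mm [[0.1, -0.6], [1.2, 1.4], [0.2, 0.6], [-1.2, -0.6], [-0.3, -0.8]]
pad block mm [-7.1 56.1]
pivot block mm [ 56.  -39.6]
pintop block mm [  19.7 -111. ]
recess block mm [ -0.1 -39.2]
recess W [0.57490126 0.03694654] pivot W [0.62505809 0.01437903]
keeper ang 0.4616442978564398 0.07926292855656927
tin [ 0.14451215 -0.08364767] punch [0.15442058 0.06910445]
```

The block fit is within about 1.5 mm, and heights come out as expected: block top 0.0305, pad top 0.0408, pin top 0.0758. The keeper is at about 0.46 rad, clear of the recess. My plan is to cradle the pad with the jaws about 30 mm apart, tool x across the push direction, and push 96 mm along (-0.34, -0.94).

>>> {"op": "carry_out", "data": {"steps": [[[2.35, 4.4, -0.4], 5, 0.65], [[2.35, 4.4, -0.4], 5, 0.65], [[2.35, 4.4, -0.4], 5, 0.65], [[2.35, 4.4, -0.4], 5, 0.65], [[2.35, 4.4, -0.4], 5, 0.65], [[2.35, 4.4, -0.4], 5, 0.65], [[2.35, 4.4, -0.4], 5, 0.65], [[2.35, 4.4, -0.4], 5, 0.65], [[2.35, 4.4, -0.4], 5, 0.65], [[2.35, 4.4, -0.4], 5, 0.65]]}}

```text
time: 1.1
position: [0.4497, -0.1471, 0.2012]
tool_rot: [0.987, -0.158, 0.001, 0.0]
ft_force: [1.1, -0.9, -1.1]
grip_width: 0.0308
```

>>> {"op": "carry_out", "data": {"steps": [[[2.2, 4.0, 0], -2, 0.65], [[2.2, 4.0, 0], 0, 0.65], [[2.2, 4.0, 0], 0, 0.65], [[2.2, 4.0, 0], 0, 0.65], [[2.2, 4.0, 0], 0, 0.65], [[2.2, 4.0, -1], 0, 0.65], [[2.2, 4.0, -2], 0, 0.65], [[1.5, 3.0, -2], 0, 0.65], [[0.0, 0.0, -2], 0, 0.65], [[0, 0, 0], 0, 0.65]]}}

```text
time: 2.1
position: [0.6234, 0.1841, 0.1264]
tool_rot: [0.985, -0.17, 0.0, -0.001]
ft_force: [-0.2, -0.4, 0.6]
grip_width: 0.0304
```

>>> {"op": "carry_out", "data": {"steps": [[[0, -1.3, -2], 0, 0.65], [[0, 0, -2], 0, 0.65], [[0, 0, -1.5], 0, 0.65], [[0, 0, -0.5], 0, 0.65], [[0, 0, -0.5], 0, 0.65], [[0, 0, 0], 0, 0.65]]}}

```text
time: 2.7
position: [0.6244, 0.1694, 0.0621]
tool_rot: [0.985, -0.171, 0.002, -0.001]
ft_force: [-1.2, 0.7, 0.6]
grip_width: 0.03
```

```bash
python3 - <<'E'
from rig import robot,cams
from m import *
o=robot.get_obs();print(o["position"],o["ft_force"])
t=cams.camera("top");s=cams.camera("scene")
a=cv2.resize(t["pixels"][165:325,190:390],None,fx=2,fy=2);b=cv2.resize(s["pixels"][90:250,170:370],None,fx=2,fy=2)
cv2.imwrite("pics/p2.png",np.hstack([a,b])[:,:,::-1])
p=o["position"][:2];print("tcp block",b_ if 0 else Rm.T@(p-o_ if 0 else p-np.array([.59131,.07342])))
E
```

```text
c+- [ 0.6113 -0.0885  0.0308] res 0.0021
c++ [0.7251 0.1648 0.0308] res 0.0001
c-+ [0.571  0.2354 0.0293] res 0.0009
c-- [ 0.4576 -0.0188  0.0306] res 0.0026
recess [0.5752 0.0377 0.0305] res 0.0009
pivot [0.6261 0.0144 0.0442] res 0.0011
pintop [ 0.5637 -0.0359  0.0758] res 0.0008
pad [0.6079 0.1275 0.0408] res 0.0008
th -24.224832841299133 o [0.59131399 0.07342423] fit err mm [[0.1, -0.6], [1.2, 1.4], [0.2, 0.6], [-1.2, -0.6], [-0.3, -0.8]]
[0.62440385 0.16941659 0.06213542] [-1.16020581  0.65926509  0.60726159]
tcp block [-0.00920948  0.10112237]
```

View pics/p2.png

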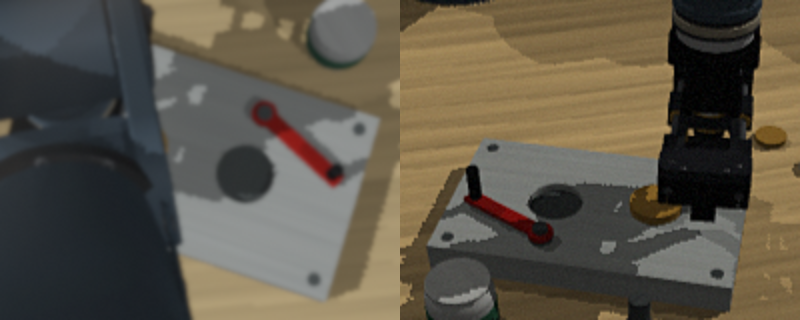

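The top view is blocked by the arm. The scene view shows both fingers standing on the block just behind the pad, with the recess (555,202) and keeper clear. Next I lower to about 4 mm above the block and start pushing.

>>> {"op": "carry_out", "data": {"steps": [[[0, 0, -0.5], 0, 0.65], [[0, 0, 0], 0, 0.65], [[-0.18, -0.48, 0], 0, 0.65], [[-0.18, -0.48, 0], 0, 0.65], [[-0.18, -0.48, 0], 0, 0.65], [[-0.18, -0.48, 0], 0, 0.65], [[-0.18, -0.48, 0], 0, 0.65], [[-0.18, -0.48, 0], 0, 0.65]]}}

```text
time: 3.6
position: [0.6149, 0.1395, 0.0601]
tool_rot: [0.985, -0.17, 0.005, -0.002]
ft_force: [1.3, 0.1, 0.3]
grip_width: 0.0304
```

Height has drifted up, with the tips at about 0.038. I'll check the contact before going on.

```bash
sed -i 's/^    P\[k\],r=tri.*/    P[k],r=tri(t,a,s,b)/; s/^print("th"/0 and print("th"/' m.py; python3 - <<'E'
from rig import robot,cams
from m import *
o=robot.get_obs();print(o["position"],o["ft_force"])
s=cams.camera("scene")
cv2.imwrite("pics/p3.png",cv2.resize(s["pixels"][130:250,180:360],None,fx=4,fy=4,interpolation=cv2.INTER_CUBIC)[:,:,::-1])
E
```

```text
[0.61486707 0.13954346 0.06007744] [1.32947197 0.10673843 0.32413723]
```

View pics/p3.png

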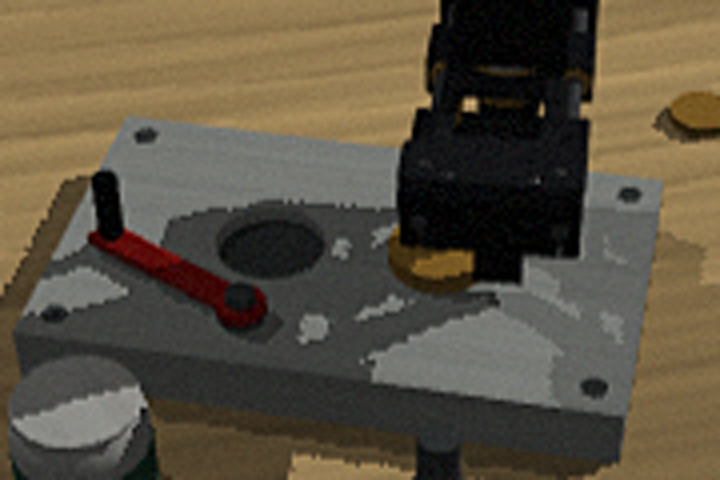

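The pad has moved with the fingers (its left edge went from column 285 to 277) and both fingers sit behind it. I'll lower a bit more and carry on.

>>> {"op": "carry_out", "data": {"steps": [[[0, 0, -0.3], 0, 0.65], [[0, 0, -0.2], 0, 0.65]]}}

```text
time: 3.85
position: [0.6148, 0.1384, 0.0553]
tool_rot: [0.985, -0.171, 0.005, -0.002]
ft_force: [-0.1, 1.0, 1.6]
grip_width: 0.0305
```

>>> {"op": "carry_out", "data": {"steps": [[[-0.2, -0.5, 0], 0, 0.65], [[-0.2, -0.5, 0], 0, 0.65], [[-0.2, -0.5, 0], 0, 0.65], [[-0.2, -0.5, 0], 0, 0.65], [[-0.2, -0.5, 0], 0, 0.65]]}}

```text
time: 4.35
position: [0.6052, 0.1127, 0.0553]
tool_rot: [0.985, -0.17, 0.006, -0.003]
ft_force: [0.2, 0.7, 0.9]
grip_width: 0.0305
```

>>> {"op": "carry_out", "data": {"steps": [[[-0.22, -0.5, 0], 0, 0.65], [[-0.22, -0.5, 0], 0, 0.65], [[-0.22, -0.5, 0], 0, 0.65], [[-0.22, -0.5, 0], 0, 0.65], [[-0.22, -0.5, 0], 0, 0.65], [[-0.2, -0.5, 0], 0, 0.65]]}}

```text
time: 4.95
position: [0.5907, 0.0794, 0.0553]
tool_rot: [0.985, -0.171, 0.006, -0.002]
ft_force: [0.6, 1.5, 0.8]
grip_width: 0.0303
```

>>> {"op": "carry_out", "data": {"steps": [[[-0.1, -0.26, 0], 0, 0.65], [[-0.1, -0.26, 0], 0, 0.65], [[-0.1, -0.26, 0], 0, 0.65], [[-0.1, -0.26, 0], 0, 0.65], [[-0.1, -0.26, 0], 0, 0.65]]}}

```text
time: 5.45
position: [0.5852, 0.0651, 0.0554]
tool_rot: [0.985, -0.171, 0.006, -0.002]
ft_force: [-0.6, -0.1, -0.5]
grip_width: 0.0305
```

```bash
python3 - <<'E'
from rig import robot,cams
from m import *
o=robot.get_obs();print(o["position"],o["ft_force"])
s=cams.camera("scene")
cv2.imwrite("pics/p4.png",cv2.resize(s["pixels"][130:250,180:360],None,fx=4,fy=4,interpolation=cv2.INTER_CUBIC)[:,:,::-1])
E
```

```text
[0.58521495 0.06505887 0.0554312 ] [-0.57415136 -0.09854004 -0.4972137 ]
```

View pics/p4.png

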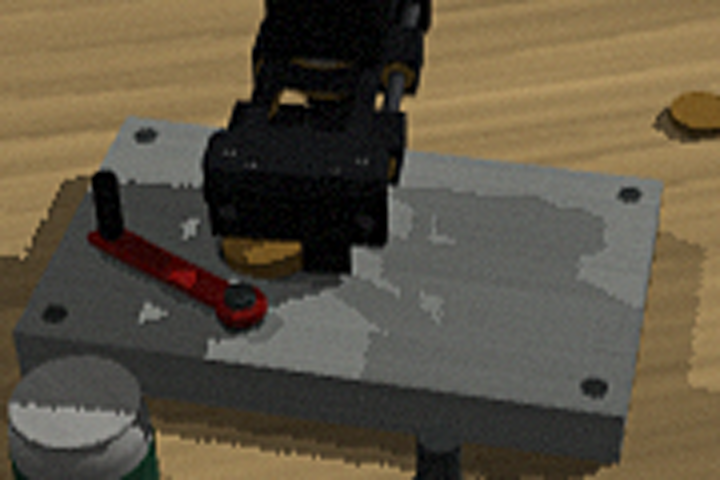

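The pad is over the recess and the contact force is near zero. I'll push about 3 mm more, watch the force, then back off and look.

>>> {"op": "carry_out", "data": {"steps": [[[-0.06, -0.16, 0], 0, 0.65], [[-0.06, -0.16, 0], 0, 0.65], [[0, 0, 0], 0, 0.65]]}}

```text
time: 5.8
position: [0.5829, 0.0607, 0.0549]
tool_rot: [0.985, -0.171, 0.005, -0.002]
ft_force: [-0.1, 0.8, -0.2]
grip_width: 0.0304
```

>>> {"op": "carry_out", "data": {"steps": [[[0.3, 0.8, 0], 0, 0.65], [[0.3, 0.8, 0.5], 0, 0.65], [[0, 3, 3], 0, 0.65], [[0, 4, 3], 0, 0.65], [[0, 4, 2], 0, 0.65], [[0, 4, 0], 0, 0.65], [[0, 4, 0], 0, 0.65], [[0, 0, 0], 0, 0.65]]}}

```text
time: 6.6
position: [0.5907, 0.2794, 0.1469]
tool_rot: [0.985, -0.172, 0.008, -0.005]
ft_force: [0.1, -0.3, 0.1]
grip_width: 0.0304
```

```bash
python3 - <<'E'
from rig import robot,cams
from m import *
o=robot.get_obs();print(o["position"],o["ft_force"])
s=cams.camera("scene");t=cams.camera("top")
a=cv2.resize(t["pixels"][195:295,280:380],None,fx=4,fy=4,interpolation=cv2.INTER_CUBIC)
b=cv2.resize(s["pixels"][150:250,180:280],None,fx=4,fy=4,interpolation=cv2.INTER_CUBIC)
cv2.imwrite("pics/p5.png",np.hstack([a,b])[:,:,::-1])
ps,ss=bronze(s,(215,165,290,215));pt,st=bronze(t,(280,215,345,280));print(ps,ss,pt,st)
x,r=tri(s,ps,t,pt);print(x,r,"recess",w(0,-.04))
for z in(.032,.036): print([ (c_.round(1)) for c_ in (proj(s,[*w(0,-.04),z]),proj(t,[*w(0,-.04),z]))])
E
```

```text
[0.59065017 0.27942636 0.14692668] [ 0.08528808 -0.33604019  0.12006698]
[247.60629921 189.52755906] [235 182  26  16 254] [311.98788927 250.84602076] [299 238  27  27 578]
[0.57569361 0.03734462 0.03299563] [0.000234133960495043, 0.00023413396049503973] recess [0.57490126 0.03694654]
[array([247.2, 189.7]), array([312.1, 251.3])]
[array([247.1, 188.1]), array([312.2, 251. ])]
```

View pics/p5.png

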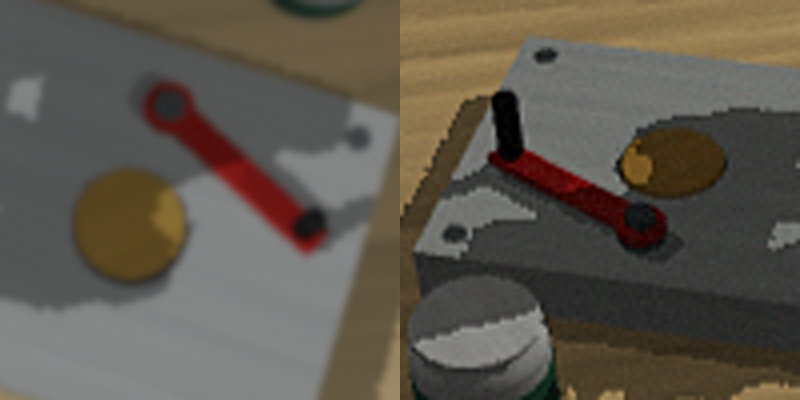

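Both views show the pad flat in the recess, concentric with it. It triangulates at z 0.033 (2 mm proud is expected), centred within 1 mm. Next comes the keeper: I'll work out waypoints behind the pin along its arc.

```bash
python3 - <<'E'
from m import *
def tcp(f,back): 
    pin=np.array([.055-.08*np.sin(f),-.04-.08*np.cos(f)]);m=np.array([-np.cos(f),np.sin(f)]);return w(*(pin-m*back)),90-np.degrees(f)+np.degrees(th)
for f,bk in [(.46,.0275),(.46,.0155),(.65,.0155),(.85,.0155),(1.05,.0155),(1.25,.0155),(1.41,.0155),(1.571,.0155),(1.571,.0135)]:
    p,a=tcp(f,bk);print(f,bk,(p*100).round(2),round(a,1))
E
```

```text
0.46 0.0275 [58.07 -5.77] 39.4
0.46 0.0155 [57.31 -4.84] 39.4
0.65 0.0155 [56.22 -3.75] 28.5
0.85 0.0155 [55.31 -2.39] 17.1
1.05 0.0155 [54.7  -0.89] 5.6
1.25 0.0155 [54.39  0.71] -5.8
1.41 0.0155 [54.38  2.01] -15.0
1.571 0.0155 [54.57  3.31] -24.2
1.571 0.0135 [54.66  3.49] -24.2
```

>>> {"op": "carry_out", "data": {"steps": [[[-0.1, -3.4, 0], 6, 1], [[-0.1, -3.4, 0], 6, 1], [[-0.1, -3.4, 0], 6, 1], [[-0.1, -3.4, 0], 6, 1], [[-0.1, -3.4, 0], 6, 1], [[-0.1, -3.4, 0], 6, 1], [[-0.1, -3.4, 0], 6, 1], [[-0.1, -3.4, 0], 6, 1], [[-0.1, -3.4, 0], 6, 1], [[-0.1, -3.1, 0], 6, 1]]}}

```text
time: 7.7
position: [0.5737, -0.0804, 0.145]
tool_rot: [0.933, 0.361, 0.001, -0.005]
ft_force: [0.2, -0.3, -0.1]
grip_width: 0.0003
```

>>> {"op": "carry_out", "data": {"steps": [[[0, 0, 0], 0, 1], [[0, 0, 0], 0, 1]]}}

```text
time: 7.9
position: [0.5726, -0.0871, 0.1449]
tool_rot: [0.934, 0.356, 0.0, -0.005]
ft_force: [-0.5, -0.8, 0.7]
grip_width: 0.0006
```

>>> {"op": "carry_out", "data": {"steps": [[[0.4, 1.3, -1], -2, 1], [[0.4, 1.2, -1.5], 0, 1], [[0.1, 0.2, -1.5], 0, 1], [[0, 0, 0], 0, 1]]}}

```text
time: 8.3
position: [0.5804, -0.0572, 0.1029]
tool_rot: [0.941, 0.339, -0.0, -0.006]
ft_force: [0.2, -0.3, -1.2]
grip_width: 0.0002
```

>>> {"op": "carry_out", "data": {"steps": [[[0, 0, -1.2], 0, 1], [[0, 0, -1.2], 0, 1], [[0, 0, -0.5], 0, 1], [[0, 0, 0], 0, 1]]}}

```text
time: 8.7
position: [0.58, -0.055, 0.0711]
tool_rot: [0.94, 0.34, -0.001, -0.006]
ft_force: [0.4, 0.2, -0.6]
grip_width: 0.0005
```

```bash
python3 - <<'E'
from rig import robot,cams
from m import *
o=robot.get_obs();print(o["position"],o["tool_rot"],o["ft_force"])
s=cams.camera("scene")
cv2.imwrite("pics/p6.png",cv2.resize(s["pixels"][120:250,160:310],None,fx=4,fy=4,interpolation=cv2.INTER_CUBIC)[:,:,::-1])
E
```

```text
[ 0.58002537 -0.05503804  0.07112769] [ 0.94036337  0.34011919 -0.00097783 -0.00589168] [ 0.41418509  0.23304777 -0.58595222]
```

View pics/p6.png

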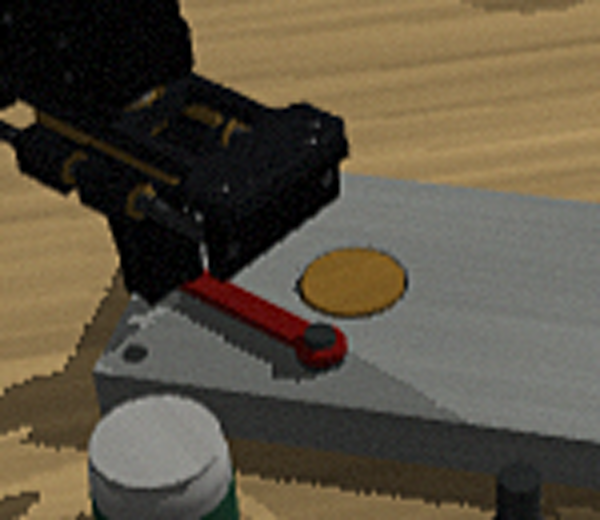

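The closed fingers stand just behind the pin (about (170,280)), with the keeper unmoved and the pad seated. Now I push along the arc.

>>> {"op": "carry_out", "data": {"steps": [[[-0.3, 0.29, 0], -1.9, 1], [[-0.3, 0.29, 0], -1.9, 1], [[-0.3, 0.29, 0], -1.9, 1], [[-0.3, 0.29, 0], -1.9, 1], [[-0.3, 0.29, 0], -1.9, 1], [[-0.3, 0.29, 0], -1.9, 1]]}}

```text
time: 9.35
position: [0.5658, -0.0417, 0.0739]
tool_rot: [0.971, 0.241, 0.004, -0.001]
ft_force: [0.3, -1.6, -1.4]
grip_width: 0.0007
```

>>> {"op": "carry_out", "data": {"steps": [[[-0.3, 0.4, -0.05], -2.3, 1], [[-0.28, 0.42, -0.05], -2.3, 1], [[-0.25, 0.45, 0], -2.3, 1], [[-0.25, 0.48, 0], -2.3, 1], [[-0.22, 0.5, 0], -2.3, 1], [[-0.2, 0.5, 0], -2.8, 1], [[-0.16, 0.5, 0], -2.8, 1], [[-0.14, 0.5, 0], -2.8, 1]]}}

```text
time: 10.15
position: [0.5481, -0.0102, 0.0758]
tool_rot: [0.998, 0.063, 0.004, 0.004]
ft_force: [-0.5, -1.7, -1.2]
grip_width: 0.0002
```

>>> {"op": "carry_out", "data": {"steps": [[[-0.15, 0.43, -0.1], -3.2, 1], [[-0.12, 0.43, -0.1], -3.2, 1], [[-0.1, 0.43, 0], -3.2, 1], [[-0.08, 0.43, 0], -3.2, 1], [[-0.02, 0.43, 0], -3, 1], [[0, 0.43, 0], -3, 1], [[0, 0.43, 0], -3, 1]]}}

```text
time: 10.85
position: [0.5431, 0.0165, 0.0768]
tool_rot: [0.991, -0.135, 0.004, 0.008]
ft_force: [-0.5, -0.8, -0.1]
grip_width: 0.0004
```

>>> {"op": "carry_out", "data": {"steps": [[[0.03, 0.33, -0.1], -2, 1], [[0.05, 0.33, -0.1], -2, 1], [[0.06, 0.33, 0], -2, 1], [[0.06, 0.33, 0], -2, 1], [[0.06, 0.25, 0], -1, 1]]}}

```text
time: 11.35
position: [0.5447, 0.0303, 0.0769]
tool_rot: [0.976, -0.216, 0.003, 0.01]
ft_force: [0.1, -1.6, -0.7]
grip_width: 0.0003
```

>>> {"op": "carry_out", "data": {"steps": [[[0.07, 0.2, 0], 0, 1], [[0.07, 0.2, 0], 0, 1], [[0.07, 0.2, 0], 0, 1]]}}

```text
time: 11.65
position: [0.5458, 0.0336, 0.0771]
tool_rot: [0.977, -0.213, 0.002, 0.013]
ft_force: [-3.8, -12.2, -0.3]
grip_width: 0.0005
```

The force rose to 12 N, right at the expected stop position. I'll back off and check.

>>> {"op": "carry_out", "data": {"steps": [[[-0.4, -0.9, 0], 0, 1], [[-0.4, -0.9, 0], 0, 1], [[-0.5, -2, 2], 0, 1], [[-0.5, -4, 3], 0, 1], [[-0.5, -4.5, 2], 0, 1], [[-0.5, -4.5, 1], 0, 1], [[-0.5, -4.5, 0], 0, 1], [[-0.5, -4.5, 0], 0, 1], [[-0.5, -4.5, 0], 0, 1], [[0, 0, 0], 0, 1]]}}

```text
time: 12.65
position: [0.5016, -0.2842, 0.1635]
tool_rot: [0.977, -0.213, 0.01, 0.013]
ft_force: [1.0, 0.4, 0.5]
grip_width: 0.0005
```

```bash
python3 - <<'E'
from rig import robot,cams
from m import *
o=robot.get_obs();print(o["position"],o["ft_force"])
s=cams.camera("scene");t=cams.camera("top")
a=cv2.resize(t["pixels"][100:330,180:400],None,fx=2,fy=2,interpolation=cv2.INTER_CUBIC)[:440]
b=cv2.resize(s["pixels"][130:240,180:270],None,fx=4,fy=4,interpolation=cv2.INTER_CUBIC)
cv2.imwrite("pics/p7.png",np.hstack([a,b])[:,:,::-1])
h=cv2.cvtColor(t["pixels"],cv2.COLOR_RGB2HSV);m=cv2.inRange(h,(0,150,50),(6,255,255))|cv2.inRange(h,(174,150,50),(180,255,255));m[:190]=0;m[300:]=0
c=np.argwhere(m)[:,::-1]
X=np.array([(Rm.T@(onz(t,p,.04)[:2]-o_)) for o_ in [np.array(w(0,0))] for p in c]);print(len(X),X.mean(0),X.min(0),X.max(0))
vx,vy,*_=cv2.fitLine(X[X[:,0]<.04].astype(np.float32),cv2.DIST_L2,0,.01,.01).ravel();print("bar tilt deg from block x",np.degrees(np.arctan(vy/vx)))
print("pin expected px top/scene",proj(t,[*w(-.025,-.04),.075]),proj(s,[*w(-.025,-.04),.075]))
E
```

```text
[ 0.50162285 -0.28416095  0.16352882] [1.03069268 0.36666659 0.49565248]
341 [ 0.01484498 -0.04015361] [-0.03295984 -0.05035354] [ 0.06150322 -0.03072253]
bar tilt deg from block x -0.7601908
pin expected px top/scene [309.13951198 262.11386935] [249.38469927 164.02290192]
```

View pics/p7.png

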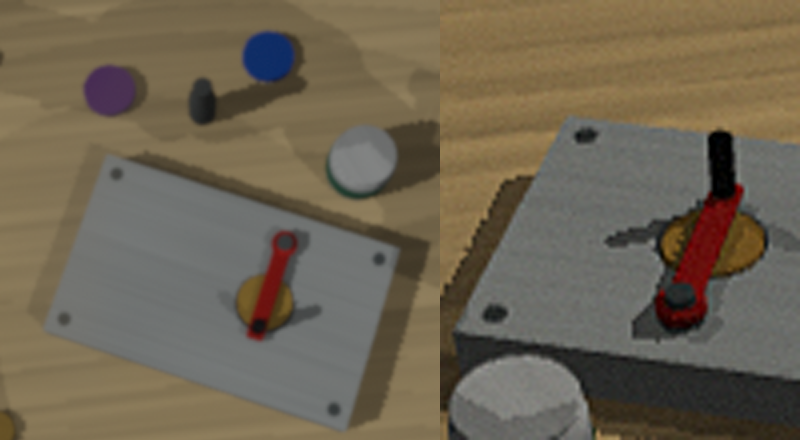

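The bar now lies over the seated pad. It points along the block's -x within 0.8°, and the pin in the scene view is at (250,164) against an expected (249,164). The punch and tin are where they were, so I'm handing in.

```bash
python3 -c "
from rig import robot
print(robot.hand_in(),robot.get_obs()['time'])"
```

```text
the job is handed in; nothing more can be done
the job is handed in; nothing more can be done
```

The die block is made up and the job handed in, about 13 s into the 54 s allowed. I pushed the bronze pad across the block with the fingertips until it dropped into the recess. I then pushed the red keeper round by its pin until it met its stop, felt as a rise to about 12 N, and backed the arm clear.

- **Pad:** before the keeper went over, it triangulated within 1 mm of the recess centre, with its top at z 0.033. A fully seated pad would read 0.032, so the 1 mm difference is within the 2 mm calibration. It looked flat in both views.
- **Keeper:** the bar lies within 0.8° of the closed direction, which is within measuring error. The pin is within about 1 px of its expected place in the scene view.
- **Bystanders:** the punch and tin looked unmoved in the last picture. The hammer was outside that crop, so I did not re-check it; the arm was never brought down near it.
- **Slip during the push:** the fingertips rode about 3 mm too high early in the push. I lowered them before going on. No other check failed or disagreed.

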